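# Slide the long label plate out over the ledge's end

## Robot

A 7-joint arm with a two-finger parallel gripper is mounted at the origin on the work surface. World frame = base frame: x ahead of the robot, y to its left, z up, the work surface at z = 0. Lengths are in mm, angles in rad, forces in N, time in s.
With the tool pointing down it reaches from about 400 to 900 mm from the base axis. Payload 5.6 kg.
Tool frame: the origin (TCP) lies midway between the tips of the shut fingers; the grasp point (between the pads) lies 19 mm behind it; z points along the fingers, y is the line along which they close (so a half turn about z gives the same grasp; the last joint's range is limited). The gripper opens to 92 mm and grips with 3 to 60 N. Pads are 20 mm wide; open, the fingers measure 128 mm over their backs; the gripper's body (75 mm by 189 mm) begins 69 mm behind the grasp point.
Start: joints at [1.167, 0.468, -0.012, 1.603, 0.006, 1.071, -0.056], TCP at [229.424, -608.172, 214.592] pointing down, gripper open.
Joint ranges: [-2.53, 2.53], [-0.31, 2.02], [-1.57, 1.55], [0.28, 2.44], [-1.29, 4.43], [0.15, 1.84], [-2.92, 2.92]. Speed limits (rad/s): [2.57, 2.57, 3.14, 3.14, 3.14, 3.14, 3.14].

## Interface

Orientations are given as a rotation vector (axis times angle).
In Python, from cell import robot, grip, kin, viewer gives the robot as it stands. Calls block until the motion is done:
- robot.movep(position, orientation): joint-space move of the TCP to a pose.
- robot.servo_line(position, feed=150, rotation=None): straight line of the TCP; rotation=None keeps the orientation; feed is the mean speed in mm/s.
- robot.goto_joints(angles): joint-space move.
- grip(opening, newtons=None): opening from 0.0 (shut) to 1.0 (fully open); newtons is the grip in N (None keeps the last); returns when the fingers have stopped.
- robot.hold(seconds).
- kin.ik(position, orientation): joint angles nearest the present ones, or None.
- robot.observe(): the state.
- viewer.read_camera(name): name is "side" or "top" or "wrist"; returns the picture (420x560x3 uint8, red, green, blue); there is no depth.
- viewer.camera_info(name): a dict with "camera_matrix" (3x3 intrinsics, pixels), "R" (3x3) and "t" (3): a world point X has camera coordinates R X + t. Camera axes: x right, y down, z forward; pixel columns grow to the right and rows downward; lengths in mm; the calibration is good to about 2 mm. A picture is of the moment at which its call begins: read the wrist's pose just before it. camera_info takes no time and is no camera call; for the wrist camera it gives the pose at the moment of the call.
A pose or a line that the arm cannot do raises robot.IKError and nothing moves.
- robot.job_done(): hands the job in; it is judged then, once.
Trained networks look in the newest picture that a camera, given by its name, has taken for a name from the list of things; names that differ only in an ending like _2 or _b are one class to them, and where a whole thing is asked for, a point or a joint stands for the part that bears it (a point fixed in the world has none). Each returns a list of dicts, best first, with "confidence" (0 to 1); they miss things now and then, are a little off and sometimes report something else, mostly with a low value. They report only what shows in the picture. A call takes as long as a camera call. They do not tell look-alikes from the thing itself.
- viewer.silhouettes(name, camera): "mask" (420x560 bool, what is visible of it).
- viewer.pinpoint(name, camera): "at" ([x, y, z] in mm, in the coordinates of the camera as it stood for that picture, good to about 4 mm: a listed point, or the origin of a listed thing).
The state is a dict: "t": time; "joints": joint angles; "joint_velocities": joint speeds; "joint_torque": joint torques, N m; "tcp_pos": TCP position; "tcp_rot": TCP orientation; "contact_force": force on the tool from outside, world axes, zero at the start; "wrist_torque": the same for the moment, N m; "grip_width": opening from 0.0 (shut) to 1.0 (fully open); "grip_force": force on a finger pad.
Only numpy, scipy, OpenCV 4.12 (cv2) and the standard library are available. Lean on these libraries where they do the work, as an engineer would, in place of code of your own. Each camera call takes 0.05 s, during which the arm holds its last target. There are 200 camera calls.

## Task

Two bare aluminium label plates lie on the low wooden ledge. Push the longer one along the ledge, with the fingertips and without picking it up, until about a third of its length sticks out over the end where the shallow empty tray stands, so that it can be taken by its edge later. Leave it lying flat and roughly square to the ledge, then move clear; do not shift the shorter plate or anything else.

Things in the scene. Friction and masses are not known exactly. Their poses are not given: they have to be found in the camera images.
- ledge: Fixed dark red-brown wooden box used as a ledge, 240 (x) x 300 (y) x 60 mm high; its flat top is 60 mm above its origin, the centre of its underside on the table. Its y axis runs along the ledge; the plates slide along y and both ends (y = -150 and +150 mm) are open, with no stop. A strip 10 mm wide and 10 mm high stands on the top along the back edge (x = 110 to 120 mm). Two small drawers with brass knobs (look only) are on the front (-x).
- plate_long: The longer aluminium label plate, 60 (x) x 130 (y) x 6 mm thick, loose, about 0.13 kg, a small dark dot near each corner. It lies flat on the ledge, its long side within about 7 degrees of the ledge's length. Origin: centre of its underside; its y axis is its length. It slides with ordinary friction and needs less than 3 N to push.
- plate_short: The shorter plate of the same aluminium, 60 (x) x 80 (y) x 6 mm, loose, lying on the ledge beside the longer one; to be left alone. The two plates' centre lines are about 90 mm apart across the ledge (x); either may be the one nearer the robot. Origin: centre of its underside.
- tray: Fixed shallow empty wooden tray with a grey lining, 150 (x) x 110 (y) x 22 mm high, on the table 30 to 45 mm beyond one end of the ledge; it marks the end to push towards. Origin: centre of its underside.
- pen_rest: Fixed wooden block, 150 x 100 mm, with six black pens lying on it, 41 mm high in all, on the table beyond the other end of the ledge. Origin: centre of its underside.
- pen: Loose black pen, 138 mm long (y), 14 mm thick, lying on the ledge behind the plates, along the back strip; bystander. Origin: centre of its underside.
- jar: Loose amber jar, 32 mm wide, 40 mm high, upright on the ledge behind the plates; bystander. Origin: centre of its underside.
- tin: Loose round steel tin, 36 mm wide, 22 mm high, on the ledge behind the plates; bystander. Origin: centre of its underside.
- brush: Loose brush lying on the table between robot and ledge; bystander.
- spatula: Loose spatula lying on the table between robot and ledge; bystander.
- bottle: Loose white bottle, 60 mm wide, 150 mm high, upright on the table far to the robot's left; bystander. Origin: centre of its underside.
- mug: Loose white mug, 80 mm wide, 90 mm high, upright on the table far to the robot's right; bystander. Origin: centre of its underside.
Things that resemble listed ones, but are neither listed nor needed, are in the scene too. Leave any pink or red look-alike of the plate_long alone.

How it is judged:
By the outcome, as a careful person would: the job done as asked, in the order asked, and still so for the second after the job is handed in, with the robot touching nothing.
It also fails if it takes over 34 s, if anything falls off the work surface, if the arm or the gripper's body presses on something with over 40 N, if the wrist force passes 120 N, or if a joint passes its speed limit or range.

## Working session

There is one attempt and no reset: what is moved stays moved. The work goes in short steps, each a Python script; the robot and the scene stay as the last script left them, time stands still between calls to the robot, and variables do not carry over. Pictures are saved under pics/ and viewed, at most 10 in all, crops included, and the job is handed in when it is done.

```bash
mkdir -p pics; ls; cat > h.py <<'E'
import numpy as np, cv2
from cell import robot, grip, kin, viewer
def snap(n,f):
    im=viewer.read_camera(n); cv2.imwrite(f'pics/{f}.png',im[:,:,::-1]); return im
def world(n,p,i=None):
    i=i or viewer.camera_info(n); return np.array(i['R']).T@(np.array(p)-np.array(i['t']))
def onplane(i,uv,z):
    K=np.array(i['camera_matrix']);R=np.array(i['R']);t=np.array(i['t'])
    uv=np.atleast_2d(uv).astype(float); d=np.c_[uv,np.ones(len(uv))]@np.linalg.inv(K).T@R; c=-R.T@t
    return c+d*((z-c[2])/d[:,2])[:,None]
E
python3 - <<'E'
from h import *
ims=[snap(n,n+'0') for n in ('top','side')]
cv2.imwrite('pics/a.png',cv2.resize(np.vstack(ims),(800,1200))[:,:,::-1])
for n in ('top','side'):
    for o in ('ledge','plate_long','plate_short','tray','pen_rest','pen','jar','tin'):
        print(n,o,[(round(d['confidence'],2),world(n,d['at']).round().tolist()) for d in viewer.pinpoint(o,n)[:3]])
print(robot.observe()['t'])
E
```

```text
pics
top ledge [(0.71, [605.0, 57.0, -1.0])]
top plate_long [(0.82, [225.0, -284.0, 0.0]), (0.63, [371.0, -395.0, 2.0]), (0.61, [540.0, 83.0, 61.0])]
top plate_short [(0.64, [622.0, 43.0, 64.0])]
top tray [(0.95, [596.0, 303.0, -3.0]), (0.17, [682.0, -76.0, 58.0])]
top pen_rest [(0.84, [614.0, -185.0, -2.0])]
top pen [(0.64, [691.0, 47.0, 58.0]), (0.2, [620.0, 45.0, 65.0])]
top jar [(0.63, [699.0, 177.0, 60.0]), (0.56, [354.0, -142.0, 0.0]), (0.53, [620.0, 44.0, 62.0])]
top tin [(0.42, [684.0, -79.0, 62.0])]
side ledge [(0.89, [606.0, 55.0, 1.0])]
side plate_long [(0.81, [541.0, 85.0, 60.0]), (0.66, [231.0, -284.0, -5.0]), (0.56, [378.0, -399.0, 3.0])]
side plate_short [(0.59, [605.0, 57.0, -1.0]), (0.54, [626.0, 45.0, 59.0])]
side tray [(0.49, [693.0, 49.0, 59.0])]
side pen_rest [(0.84, [614.0, -184.0, 2.0])]
side pen [(0.41, [694.0, 49.0, 61.0])]
side jar [(0.41, [697.0, 179.0, 61.0])]
side tin [(0.71, [691.0, -78.0, 60.0])]
0.9
```

View pics/top0.png

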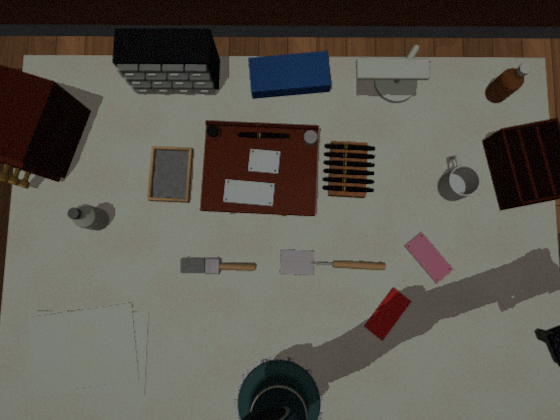

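View pics/side0.png

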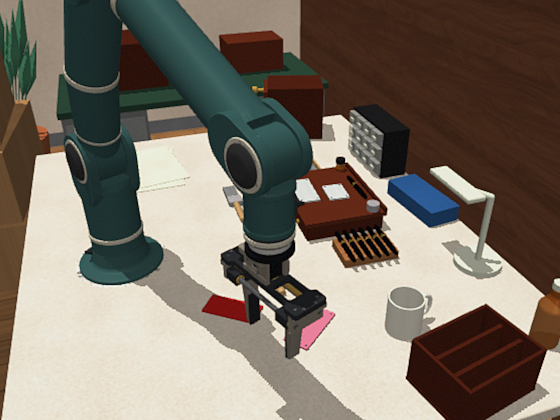

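The top view shows the long plate at about (249,192), nearest the robot, and the short one at (264,161). The tray is at (171,175), on the +y side, and the pens are at -y. The side view agrees. I'll push towards +y, and first measure with the wrist camera from two places.

```bash
python3 - <<'E'
from h import *
from scipy.spatial.transform import Rotation as Ro
print(robot.observe()['tcp_rot'])
q0=np.array(robot.observe()['joints'])
best=None
for s in (1,-1):
    rv=Ro.from_matrix(np.array([[0,s,0],[s,0,0],[0,0,-1]],float)).as_rotvec()
    q=kin.ik([560,20,330],rv); print(s,rv,None if q is None else np.round(q,2))
    if q is not None and (best is None or np.abs(q-q0).max()<best[0]): best=(np.abs(np.array(q)-q0).max(),rv)
rv=best[1]; np.save('rv.npy',rv)
robot.movep([560,10,330],rv); 
for k,y in enumerate((10,70)):
    if k: robot.servo_line([560,y,330],feed=100)
    i=viewer.camera_info('wrist'); snap('wrist',f'w{k}'); np.save(f'w{k}.npy',i,allow_pickle=True)
    print(robot.observe()['t'], 'cam', (-np.array(i['R']).T@i['t']).round())
    for o in ('plate_long','plate_short','ledge','tray'):
        print(o,[(round(d['confidence'],2),world('',d['at'],i).round().tolist()) for d in viewer.pinpoint(o,'wrist')[:3]])
        for d in viewer.silhouettes(o,'wrist')[:2] if 'plate' in o else []:
            m=d['mask'].astype(np.uint8); c,_=cv2.findContours(m,0,1); c=max(c,key=cv2.contourArea)
            b=cv2.boxPoints(cv2.minAreaRect(c)); print(' box',round(d['confidence'],2),b.round(1).tolist(), onplane(i,b,66)[:,:2].round(1).tolist())
print(robot.observe()['t'])
E
```

```text
[3.09057290e+00 5.63650868e-01 1.45054881e-05]
1 [2.22144147 2.22144147 0.        ] [ 0.46  0.3  -0.68  1.65  0.2   1.26 -0.26]
-1 [ 2.22144147 -2.22144147  0.        ] [ 0.83  0.55 -1.31  1.63  0.54  1.38  2.59]
3.4667 cam [560.  94. 499.]
plate_long [(0.9, [380.0, -397.0, 1.0]), (0.73, [536.0, 86.0, 60.0]), (0.55, [356.0, -138.0, -0.0])]
 box 0.83 [[165.8000030517578, 363.20001220703125], [214.89999389648438, 361.70001220703125], [215.60000610351562, 384.1000061035156], [166.5, 385.6000061035156]] [[344.1, -339.7], [435.1, -336.4], [432.7, -389.6], [338.9, -393.1]]
 box 0.69 [[244.0, 170.89999389648438], [249.10000610351562, 72.69999694824219], [293.8999938964844, 75.0999984741211], [288.8999938964844, 173.1999969482422]] [[503.3, 17.7], [515.6, 150.9], [576.0, 147.9], [569.8, 14.1]]
plate_short [(0.76, [623.0, 43.0, 58.0])]
 box 0.76 [[303.20001220703125, 177.10000610351562], [308.6000061035156, 121.5], [350.3999938964844, 125.5999984741211], [345.0, 181.1999969482422]] [[591.3, 8.1], [597.4, 87.7], [656.8, 82.0], [654.1, 1.8]]
 box 0.38 [[367.6000061035156, 43.20000076293945], [4
[... 425 characters left out ...]
184.10000610351562, 411.3999938964844]] [[341.8, -343.9], [435.3, -263.1], [461.6, -313.0], [366.6, -398.4]]
 box 0.16 [[360.29998779296875, 233.39999389648438], [371.29998779296875, 145.39999389648438], [381.20001220703125, 146.60000610351562], [370.20001220703125, 234.60000610351562]] [[683.9, -21.6], [689.0, 115.4], [703.4, 113.6], [699.7, -23.7]]
plate_short [(0.64, [621.0, 44.0, 56.0]), (0.29, [682.0, -73.0, 58.0])]
 box 0.59 [[302.0, 215.60000610351562], [307.79998779296875, 163.5], [347.29998779296875, 167.89999389648438], [341.6000061035156, 220.0]] [[590.9, 8.3], [597.8, 89.2], [656.4, 82.7], [652.8, 1.0]]
ledge [(0.63, [607.0, 54.0, 2.0])]
tray [(0.68, [597.0, 303.0, -2.0])]
4.8667
```

View pics/w1.png

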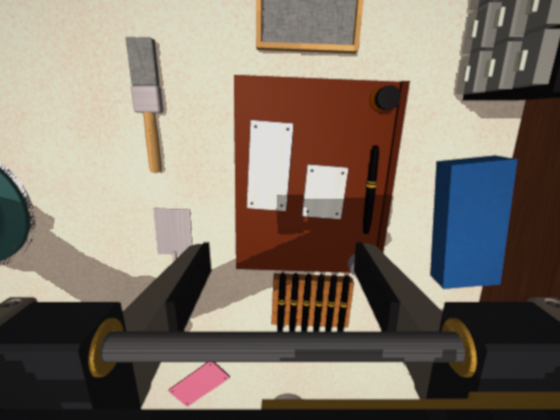

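The wrist view shows the long plate with corners near (252,121), (293,124), (283,211) and (247,209). The ledge's +y edge runs from (234,75) to (409,82), with the tray beyond it. I'll fit these precisely and triangulate the height.

```bash
cat > fit.py <<'E'
from h import *
def measure(im,i,long_guess,zp=66.):
    # project to a metric top-down map at plate-top / ledge-top height
    hsv=cv2.cvtColor(im,cv2.COLOR_RGB2HSV).astype(int)
    out={}
    K=np.array(i['camera_matrix']);R=np.array(i['R']);t=np.array(i['t'])
    def rect(z): # 1px=0.5mm; x 460..760, y -120..280
        gx,gy=np.meshgrid(np.arange(460,760,.5),np.arange(-120,290,.5)); P=np.stack([gx,gy,0*gx+z],-1)@R.T+t
        p=P@K.T; return cv2.remap(im,(p[...,0]/p[...,2]).astype(np.float32),(p[...,1]/p[...,2]).astype(np.float32),1)
    a=rect(zp); b=rect(60.)
    s=cv2.cvtColor(a,cv2.COLOR_RGB2HSV); 
    m=((s[...,1]<110)&(s[...,2]>45)).astype(np.uint8)
    m=cv2.morphologyEx(m,cv2.MORPH_OPEN,np.ones((5,5),np.uint8))
    c,_=cv2.findContours(m,0,1); o=[]
    for k in c:
        if 2*40*60*.8<cv2.contourArea(k)<4*60*140:
            (x,y),wh,an=cv2.minAreaRect(k); o.append((460+x/2,-120+y/2,np.array(wh)/2,an,cv2.boxPoints(cv2.minAreaRect(k))/2+[460,-120]))
    sb=b.astype(int); red=((sb[...,0]>1.8*sb[...,2])&(sb[...,0]>sb[...,1]*1.8)&(sb[...,0]>20))
    return o,red,a,b
E
python3 - <<'E'
from fit import *
for k in (0,1):
    im=cv2.imread(f'pics/w{k}.png')[:,:,::-1].copy(); i=np.load(f'w{k}.npy',allow_pickle=True).item()
    o,red,a,b=measure(im,i,None)
    for x in o: print(k,np.round(x[:2],1),x[2].round(1),round(x[3],1),x[4].round(1).tolist())
    # +y end edge: last red row per column ; front edge: first red col per row
    xs=np.arange(510,680,10.); ye=[]
    for x in xs:
        r=np.where(red[:,int((x-460)*2)])[0]; r=r[r<2*(120+250)]; ye.append(-120+r.max()/2 if len(r) else np.nan)
    ye=np.array(ye); print('end', ye)
    p=np.polyfit(xs,ye,1); print('slope deg',np.degrees(np.arctan(p[0])),'y at 540',np.polyval(p,540))
    ys=np.arange(-60,190,20.); xf=[460+np.where(red[int((y+120)*2)])[0].min()/2 for y in ys]; print('front',xf)
cv2.imwrite('pics/map.png',b[::-1,:,::-1])
E
```

```text
end [208.  207.5 207.  206.5 206.5 206.  205.5 205.5 205.  204.5 204.  204.
 203.5 203.  202.5 202.5 202. ]
slope deg -2.098502093544983 y at 540 206.7438725490195
front [np.float64(485.0), np.float64(486.0), np.float64(486.5), np.float64(486.5), np.float64(488.0), np.float64(488.5), np.float64(489.5), np.float64(490.0), np.float64(491.0), np.float64(491.5), np.float64(492.5), np.float64(493.0), np.float64(494.0)]
1 [593.1 269. ] [ 44.7 120.4] 88.2 [[532.2, 248.6], [652.5, 244.8], [653.9, 289.5], [533.6, 293.2]]
1 [540.   83.8] [133.   63.2] 85.4 [[503.1, 20.1], [566.2, 15.0], [576.9, 147.6], [513.9, 152.7]]
1 [623.6  45.7] [83.5 63.5] 85.3 [[588.6, 6.7], [651.8, 1.5], [658.7, 84.7], [595.4, 89.9]]
end [208.  207.5 207.  207.  206.5 206.  206.  205.5 205.  204.5 204.5 204.
 203.5 203.  202.5 202.5 202. ]
slope deg -2.133561937007173 y at 540 206.86274509803914
front [np.float64(485.0), np.float64(486.0), np.float64(486.5), np.float64(487.0), np.float64(487.5), np.float64(488.5), np.float64(489.5), np.float64(490.5), np.float64(491.0), np.float64(492.0), np.float64(492.0), np.float64(493.0), np.float64(494.0)]
```

View pics/map.png

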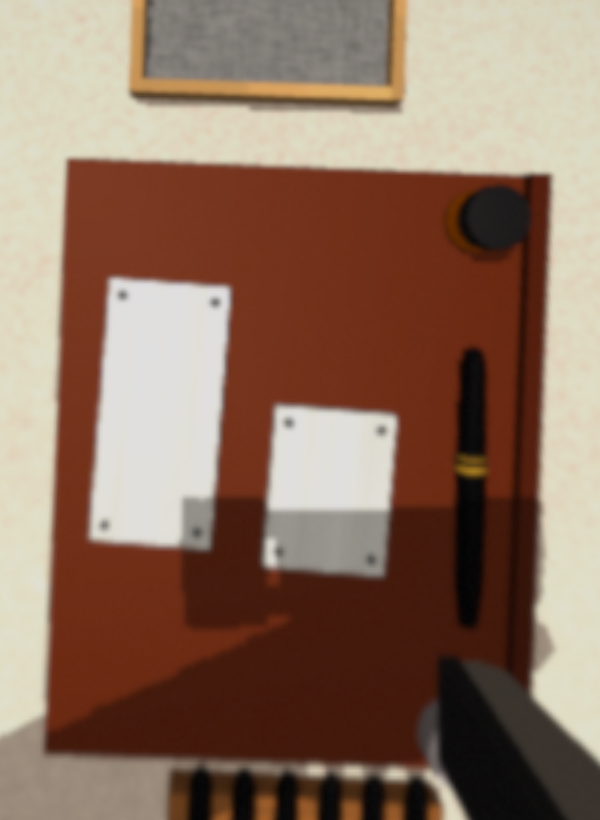

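Both views agree on the ledge: its end edge sits at y≈206.8 at x=540, turned -2.1°, and the repeatability implies a top height of 60 ±1 mm. The plate's centre is (540,84) with its yaw 2.5° off the ledge, and pinpoint puts its underside at z≈60. Next I push with two slightly open fingertips lined up with the ledge.

```bash
python3 - <<'E'
from h import *
from scipy.spatial.transform import Rotation as Ro
a=np.radians(-2.1); u=np.array([-np.sin(a),np.cos(a),0])
rv=(Ro.from_euler('z',a)*Ro.from_rotvec(np.load('rv.npy'))).as_rotvec(); np.save('rv2.npy',rv)
com=np.array([540,83.8,0]); st=com-u*90
grip(0.2)
robot.movep(st+[0,0,110],rv)
F=lambda: np.round(robot.observe()['contact_force'],1)
print(robot.observe()['t'],F())
robot.servo_line(st+[0,0,70],feed=100); f0=F()
for z in (66,64,62.8):
    robot.servo_line(st+[0,0,z],feed=40)
    f=F(); print(z,f)
    if abs(f[2]-f0[2])>4: print('touch'); break
z=robot.observe()['tcp_pos'][2]
for s in (14,40,70,95,112.5):
    robot.servo_line(st+u*s+[0,0,z],feed=60); o=robot.observe(); print(s,np.round(o['tcp_pos'],1),F(),o['t'])
e=st+u*112.5
robot.servo_line(e-u*15+[0,0,z],feed=60)
robot.servo_line(e-u*15+[0,0,200],feed=150)
robot.servo_line([550,90,320],feed=200)
i=viewer.camera_info('wrist'); snap('wrist','w2'); np.save('w2.npy',i,allow_pickle=True)
print(robot.observe()['t'])
from fit import *
im=cv2.imread('pics/w2.png')[:,:,::-1].copy()
o,red,A,B=measure(im,i,None)
for x in o: print(np.round(x[:2],1),x[2].round(1),round(x[3],1),x[4].round(1).tolist())
cv2.imwrite('pics/map2.png',A[::-1,:,::-1])
E
```

```text
6.95 [-0.  -0.5  0.6]
66 [ 0.1 -0.2  0.6]
64 [-0.1 -0.3  0. ]
62.8 [ 0.6 -0.2  0.2]
14 [537.2   8.7  62.8] [0.  0.2 1. ] 8.6333
40 [538.1  34.3  62.7] [-0.3 -0.4 -1. ] 9.2167
70 [539.3  64.1  62.7] [-0.7 -0.7 -0.2] 9.8667
95 [540.1  89.3  62.7] [-0.4 -0.8 -0.5] 10.4333
112.5 [540.8 107.   62.8] [0.4 0.3 0.3] 10.875
13.1417
[623.7  46. ] [83.5 63.3] 85.1 [[588.6, 7.1], [651.7, 1.7], [658.8, 84.9], [595.8, 90.3]]
[612.9 -67.2] [ 53.9 113. ] 7.8 [[578.5, -14.8], [593.9, -126.8], [647.3, -119.5], [631.9, -7.5]]
[ 527.9 -102.7] [36.8 34. ] 86.4 [[509.8, -120.0], [543.7, -122.1], [546.0, -85.4], [512.0, -83.3]]
```

View pics/map2.png

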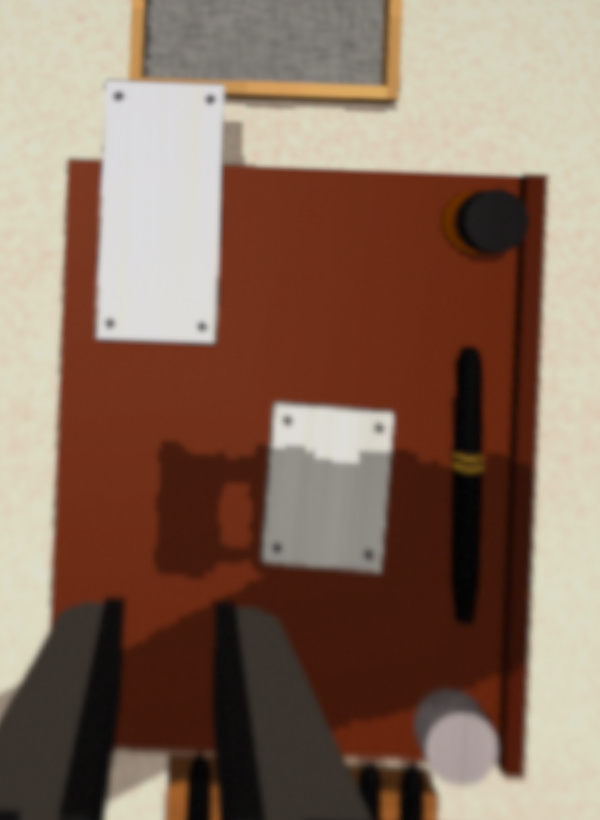

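The rectified view shows the plate from row ~83 to ~341 and the ledge edge at row ~164. The plate therefore ends at y≈248 against an edge at ≈206.8, an overhang of about 41 mm (32%). It is parallel to the ledge, and the short plate hasn't moved: (623.7,46.0) now, (623.6,45.7) before. The arm is clear at z=320, so I'm handing in.

```bash
python3 -c "
from cell import robot
print(robot.job_done())"
```

```text
the job is handed in; nothing more can be done
None
```

I pushed the long plate to overhang the tray end by about 41 mm of its 130 mm; it lies square to the ledge with the short plate unmoved and the arm clear, and the job is handed in.

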